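Rack the cutting boards and lock them with the keeper rod

TASK

Before the food van drives off, take every small cutting board out of the white draining stand and stand it upright on edge, hand slot uppermost, in a slot of its own in the wooden rack, fully down and pushed away from the robot until it meets the back stop, so that the hand slots line up. Then pick up the keeper rod and thread it from the rack's left-hand end (as the robot sees it) through the window in the left cheek, the hand slots of all the boards and the window in the right cheek, until its black handle stops against the left cheek, and let go. Do not drop a board on its face, and leave the pepper grinder, shakers and funnel where they are.

Things in the scene. Friction and masses are not known exactly. Their poses are not given: they have to be found in the camera images.
- board1: Red melamine cutting board, plate 110 mm long (own x), 10 thick (own y), 135 high (own z), 120 to 220 g; origin at the centre of its lower edge. A rectangular hand slot passes through it along y: x -15 to 15, z 78 to 106 mm; the bar above (z 106 to 135) is solid, to be pinched from above. Starts leaning 18 degrees, own z tilted to +y, in any slot of the draining stand. Absent in some runs (no pose)
- board2: Yellow cutting board, same size, frame and hand slot as the red one (board1); starts like it in another slot of the stand, absent in some runs. Three or four boards are present in all
- board3: Green cutting board, same size, frame and hand slot as the red one (board1); starts like it in another slot of the stand, absent in some runs. Three or four boards are present in all
- board4: Blue cutting board, same size, frame and hand slot as the red one (board1); starts like it in another slot of the stand, absent in some runs. Three or four boards are present in all
- rack: Fixed wooden rack, base 124 x 216 mm, origin at its underside's centre, z up, own y to the robot's left within 5 degrees. Four board slots run along own x at own y -69, -23, 23, 69 mm, 14 mm wide between steel guide plates (x -50 to 50, up to z 60); flared lips above reach z 75, 25 mm apart there. Slot floor z 15; front open; a back stop bar (its face at x 55, z 15 to 65) lets a board that touches it sit at x 0
- rack_window (a point): centre of the 22 x 22 mm square window in the outer face of the rack's left cheek (rack frame x 0, y 108, z 107 mm). Cheeks: 8 mm thick, 90 mm long in x, 132 mm high, at rack y 100 to 108 (left) and -108 to -100 (right, same window). The hand slot of a seated board spans z 93 to 121 mm
- drainer: Fixed white draining stand, base 110 x 220 mm, origin at the centre of its underside, own z up. Four slots run along own x at own y -78, -26, 26, 78 mm, floor 16 mm up, each with a leaning back plate (75 mm high) on its +y side and a low lip (30 mm) on its -y side; boards lean 18 degrees, tops to +y, and are drawn out along the lean
- rod: Keeper rod lying flat, tip roughly away from the robot: round 12 mm aluminium shaft along own x from 0 (shoulder) to 226 mm (round tip), axis 6 mm above the origin; black handle block x -90 to 0, y -14 to 14, z 0 to 34 mm, flush with the shaft below. Origin on the underside below the shoulder. 110 g, to be pinched across the handle
- rod_shoulder (a point): point on the rod's shaft axis in the handle's front face, which stops against the left cheek
- rod_tip (a point): the rod's tip, on its axis, 226 mm from the shoulder; it stands about 10 mm out of the right cheek when the rod is home
- grinder: bystander: red plastic pepper grinder, 58 mm across, 142 mm high, origin under its centre
- shaker1: bystander: amber glass shaker with steel cap, 45 mm across, 83 mm high, origin under its centre
- shaker2: bystander: amber glass shaker like the other one
- funnel: bystander: aluminium funnel standing mouth down, 90 mm across, 85 mm high, origin under its centre
Things that resemble listed ones, but are neither listed nor needed, are in the scene too. What is meant by the board2 is not pink or purple, and is the larger of those in its own colour.

How it is judged:
By the outcome, as a careful person would: the job done as asked, in the order asked, and still so for the second after the job is handed in, with the robot touching nothing.
Of board1, board2, board3, board4 only 3 to 4 are there at a start; the rules pass over those that are not, and their reading is None.
At some moment in a run one of rod may be knocked a few centimetres aside while the robot is not near it.
It also fails if it takes over 208 s, if anything falls off the work surface, if the arm or the gripper's body presses on something with over 40 N, if the wrist force passes 120 N, or if a joint passes its speed limit or range.

ROBOT

A 7-joint arm with a two-finger parallel gripper is mounted at the origin on the work surface. World frame = base frame: x ahead of the robot, y to its left, z up, the work surface at z = 0. Lengths are in mm, angles in rad, forces in N, time in s.
With the tool pointing down it reaches from about 400 to 850 mm from the base axis. Payload 10.4 kg.
Tool frame: the origin (TCP) lies on the centre line of the jaws, within the pads' length; the fingertips stand 8 mm ahead of it and the grasp point (between the pads) lies 11 mm behind it; z points along the fingers, y is the line along which they close (so a half turn about z gives the same grasp; the last joint's range is limited). The gripper opens to 85 mm and grips with 20 to 120 N. Pads are 22 mm wide; open, the fingers measure 114 mm over their backs; the gripper's body (76 mm by 85 mm) begins 54 mm behind the grasp point. The pads swing forward as they close: fully open they stand 13 mm farther back than shut.
Start: joints at [-1.193, 0.332, -0.065, 1.46, 0.022, 1.35, -0.088], TCP at [243.836, 575.495, 239.338] pointing down, gripper open.
Joint ranges: [-2.6, 2.6], [-0.5, 2.12], [-1.47, 1.34], [0.16, 2.42], [-1.27, 4.41], [0.06, 2.06], [-2.6, 2.6]. Speed limits (rad/s): [2.22, 2.22, 2.79, 2.79, 3.14, 3.14, 3.14].

INTERFACE

Orientations are given as a 3x3 rotation matrix whose columns are the frame's x, y, z axes.
In Python, from rig import move_pose, servo_line, goto_joints, grip, pause, solve_ik, read_camera, PlanningError, finish_job, read_t, read_joint_positions, read_joint_vel, read_tau, read_tcp_pos, read_orientation, read_wrist_force, read_moment, read_opening, read_finger_force gives the robot as it stands. Calls block until the motion is done:
- move_pose(position, orientation): joint-space move of the TCP to a pose.
- servo_line(position, attitude=None, speed=150, guard=None): straight line of the TCP; attitude=None keeps the orientation; speed is the mean speed in mm/s. With guard (N) it stops when the force on the tool has changed by that much, and returns True; else False.
- goto_joints(angles): joint-space move.
- grip(opening): finger opening in mm; the grip force is fixed at half the most; returns when the fingers have stopped.
- pause(seconds).
- solve_ik(position, orientation): joint angles nearest the present ones, or None.
- read_camera(name): name is "scene" or "side" or "wrist"; returns a dict with "color" (480x640x3 uint8, blue, green, red), "fx", "fy", "cx", "cy" (pixels), "xyz" and "attitude" of the camera in the world; the wrist camera has in their place "hand_eye" (4x4, takes a point from camera to tool coordinates, whose origin is the TCP and whose axes are the flange's). Camera axes: x right, y down, z forward; pixel columns grow to the right and rows downward; lengths in mm; the calibration is good to about 2 mm. A picture is of the moment at which its call begins: read the wrist's pose just before it. There is no depth.
A pose or a line that the arm cannot do raises PlanningError and nothing moves.
- finish_job(): hands the job in; it is judged then, once.
Readings, each from a call of its own:
- read_t(): time.
- read_joint_positions(): joint angles.
- read_joint_vel(): joint speeds.
- read_tau(): joint torques, N m.
- read_tcp_pos(): TCP position.
- read_orientation(): TCP orientation.
- read_wrist_force(): force on the tool from outside, world axes, zero at the start.
- read_moment(): the same for the moment, N m.
- read_opening(): finger opening in mm.
- read_finger_force(): force on a finger pad.
Only numpy, scipy, OpenCV 4.12 (cv2) and the standard library are available. Lean on these libraries where they do the work, as an engineer would, in place of code of your own. Each camera call takes 0.05 s, during which the arm holds its last target. There are 200 camera calls.

## Working session

There is one attempt and no reset: what is moved stays moved. The work goes in short steps, each a Python script; the robot and the scene stay as the last script left them, time stands still between calls to the robot, and variables do not carry over. Pictures are saved under pics/ and viewed, at most 14 in all, crops included, and the job is handed in when it is done.

```bash
ls; mkdir -p pics; python3 - <<'E'
from rig import *
import cv2,numpy as np
for n in("scene","side"):
    d=read_camera(n); cv2.imwrite(f"pics/{n}0.png",d["color"]); print(n,d["fx"],d["fy"],d["cx"],d["cy"],np.round(d["xyz"],1),np.round(d["attitude"],4).tolist())
d=read_camera("wrist");cv2.imwrite("pics/wrist0.png",d["color"]);print(d["fx"],d["fy"],d["cx"],d["cy"],np.round(d["hand_eye"],4).tolist())
print(read_t(),np.round(read_orientation(),3).tolist(),read_opening())
E
```

```text
pics
scene 485.57186429621345 485.57186429621345 324.52849793475986 239.1152430106604 [1402.  -462.3 1058.3] [[0.374, 0.6673, -0.6441], [0.9274, -0.2607, 0.2684], [0.0112, -0.6977, -0.7163]]
side 614.4307188637204 614.4307188637204 318.1220767398836 239.55261365156161 [-215.4 -872.6 1412. ] [[0.6882, -0.5663, 0.4535], [-0.7254, -0.5238, 0.4466], [-0.0153, -0.6363, -0.7713]]
429.7248412048038 429.7248412048038 320.4945468359176 230.82613929199462 [[-0.001, -0.9456, -0.3254, 83.8007], [1.0, -0.0012, 0.0006, -0.0572], [-0.001, -0.3254, 0.9456, -135.3512], [0.0, 0.0, 0.0, 1.0]]
0.15 [[-0.921, 0.39, -0.0], [0.39, 0.921, -0.001], [-0.0, -0.001, -1.0]] 85.03076573448186
```

View pics/scene0.png

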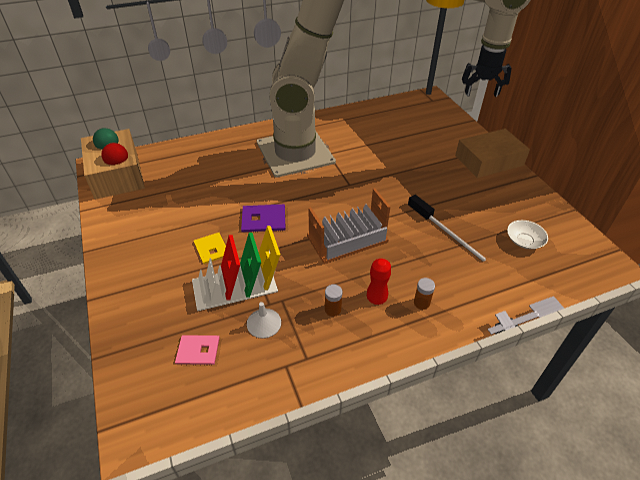

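View pics/side0.png

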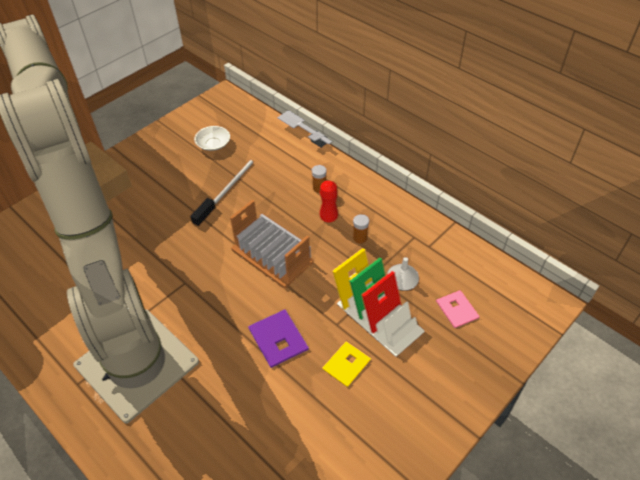

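The stand holds red, green and yellow boards, with the blue one absent. In the scene view they are at about (231,265), (251,262) and (271,255). The small yellow board lying at scene (210,247), the purple one (263,217) and the pink one (198,349) are decoys: they lie flat, and the yellow one is smaller than the one in the stand. The rack is at scene (349,235) and the rod runs from (421,207) to (483,260).

```bash
cat > h.py <<'E'
from rig import *
import cv2,numpy as np
def cam(n):
    if n=="wrist":
        p=np.array(read_tcp_pos());R=np.array(read_orientation())
    d=read_camera(n)
    K=np.array([[d["fx"],0,d["cx"]],[0,d["fy"],d["cy"]],[0,0,1]])
    if n=="wrist":
        H=np.array(d["hand_eye"]); C=p+R@H[:3,3]; A=R@H[:3,:3]
    else: C=np.array(d["xyz"]);A=np.array(d["attitude"])
    return d["color"],(K,C,A)
def proj(c,P):
    K,C,A=c; q=(np.atleast_2d(P)-C)@A@K.T; return q[:,:2]/q[:,2:]
def onz(c,uv,z=0):
    K,C,A=c; r=A@np.linalg.inv(K)@np.array([*uv,1.]); return C+r*(z-C[2])/r[2]
def down(yaw):  # tool x at yaw in world, z down
    c,s=np.cos(yaw),np.sin(yaw); return np.array([[c,s,0],[s,-c,0],[0,0,-1.]])
E
python3 - <<'E'
from h import *
S=cam("scene");D=cam("side")
for n,a,b,z in(("rack",(349,235),(270,248),40),("drainer",(236,292),(383,325),16),("handle",(421,207),(204,211),20),("tip",(483,260),(250,163),6),("grinder",(377,300),(329,217),10)):
    print(n,onz(S[1],a,z).round(),onz(D[1],b,z).round())
im=S[0][170:320,180:400];cv2.imwrite("pics/c1.png",cv2.resize(im,None,fx=3.6,fy=3.6,interpolation=cv2.INTER_CUBIC))
im=D[0][190:370,190:430];cv2.imwrite("pics/c2.png",cv2.resize(im,None,fx=3.3,fy=3.3,interpolation=cv2.INTER_CUBIC))
E
```

```text
rack [497.  -7.  40.] [475.   2.  40.]
drainer [ 563. -369.   16.] [ 510. -391.   16.]
handle [448. 268.  20.] [448. 268.  20.]
tip [703. 331.   6.] [697. 334.   6.]
grinder [723. -24.  10.] [696. -24.  10.]
```

View pics/c1.png

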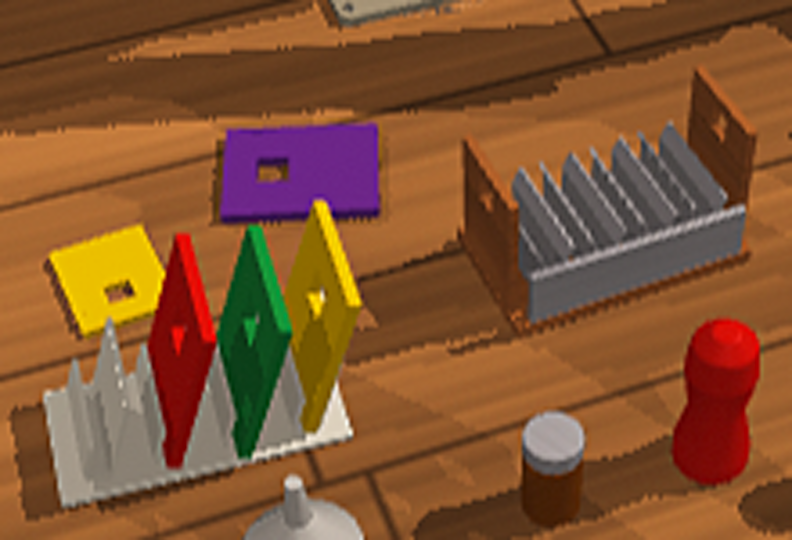

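View pics/c2.png

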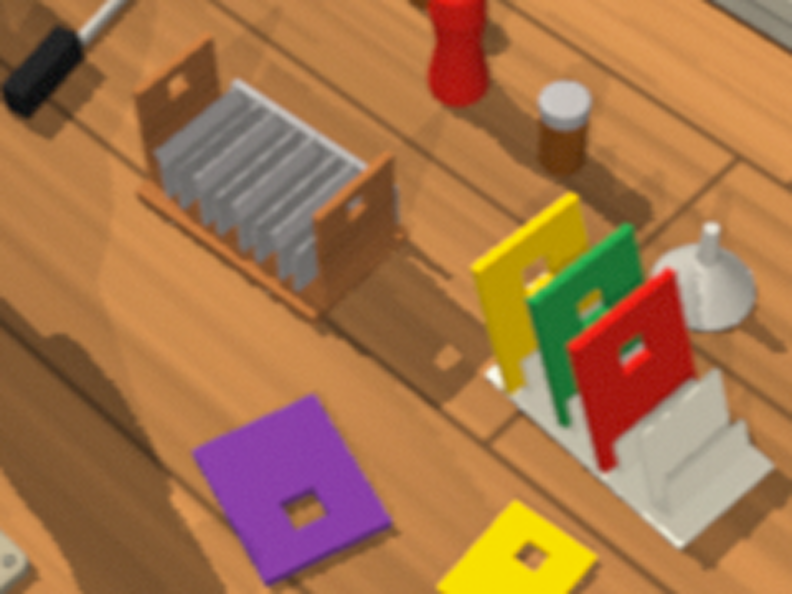

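The crop confirms that the yellow board in the stand is clearly larger than the one lying flat. Next I'll move the wrist camera over the stand and then the rack.

```bash
python3 - <<'E'
from h import *
import pickle
out={}
for n,p in(("rack",(470,0,420)),("drain",(500,-370,420))):
    move_pose(p,down(np.pi)); pause(.3)
    im,c=cam("wrist"); out[n]=c; cv2.imwrite(f"pics/w_{n}.png",im); print(n,read_t(),np.round(read_joint_positions(),2))
out["scene"]=cam("scene")[1];out["side"]=cam("side")[1]
pickle.dump(out,open("cams.pkl","wb"))
E
```

```text
rack 2.9 [-0.68 -0.09  0.54  1.54  0.04  1.68  1.44]
drain 4.6333 [-0.19  0.52  1.24  1.17 -0.5   1.77  2.48]
```

View pics/w_rack.png

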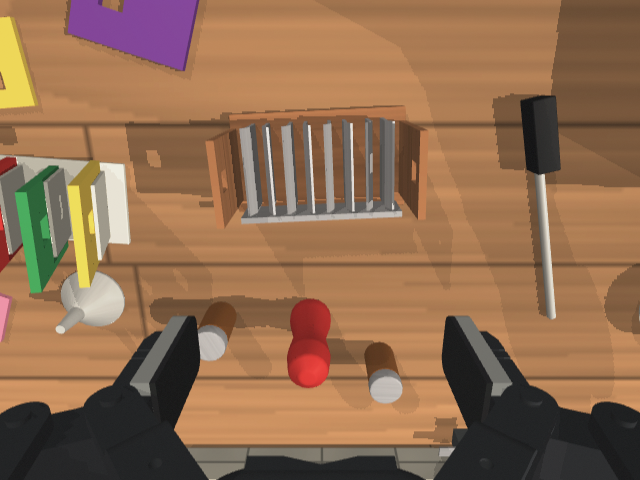

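View pics/w_drain.png

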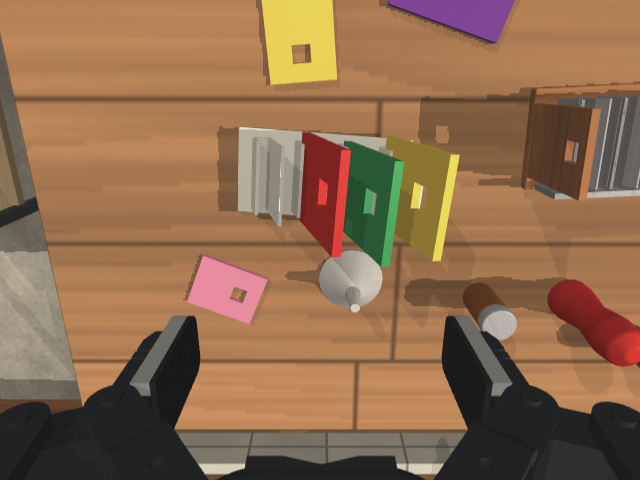

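The wrist view over the stand shows the red, green and yellow top edges near (345,200), (395,215) and (450,205). The tops lean to the image right, which is world +y, so the stand's yaw is about 0. The rack spans (210..427, 105..225). I'll take enlarged crops for corner picking.

```bash
python3 - <<'E'
import cv2
a=cv2.imread("pics/w_drain.png")[115:275,225:475];cv2.imwrite("pics/c3.png",cv2.resize(a,None,fx=3.2,fy=3.2,interpolation=cv2.INTER_CUBIC))
a=cv2.imread("pics/w_rack.png")[95:235,195:440];cv2.imwrite("pics/c4.png",cv2.resize(a,None,fx=3.2,fy=3.2,interpolation=cv2.INTER_CUBIC))
E
```

```text
(no output)
```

View pics/c3.png

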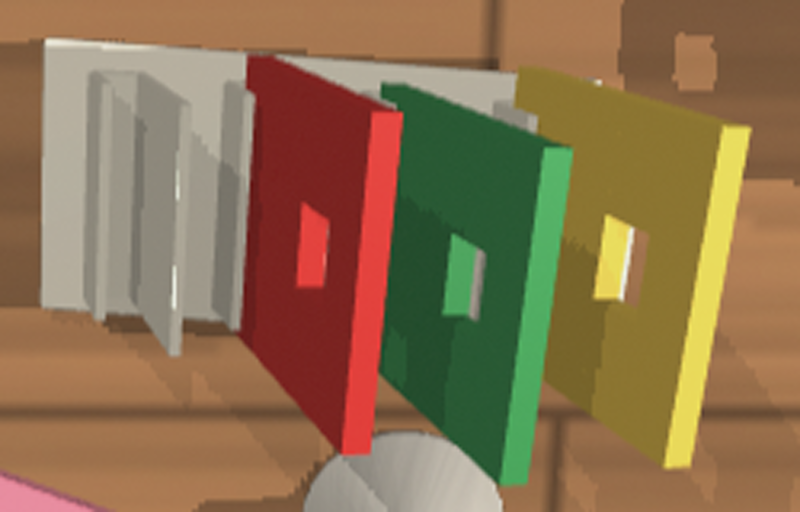

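View pics/c4.png

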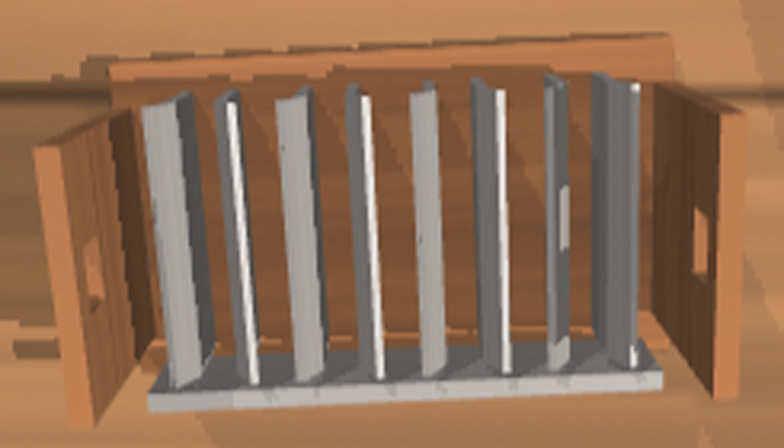

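```bash
cat > fit.py <<'E'
from h import *
import pickle
from scipy.optimize import least_squares
cs=pickle.load(open("cams.pkl","rb"))
def px(l,s,o): return (np.array(l,float)+.5)/s-.5+np.array(o)
Rz=lambda a:np.array([[np.cos(a),-np.sin(a),0],[np.sin(a),np.cos(a),0],[0,0,1]])
Rx=lambda a:np.array([[1,0,0],[0,np.cos(a),-np.sin(a)],[0,np.sin(a),np.cos(a)]])
M=np.array([(-45,-108,132),(-45,-100,132),(45,-108,132),(45,-100,132),(-45,100,132),(-45,108,132),(45,100,132),(45,108,132)],float)
uv=px([(35,148),(60,145),(75,428),(97,420),(720,113),(745,113),(715,398),(737,397)],3.2,(195,95))
f=lambda q,z=0:(proj(cs["rack"],M@Rz(q[2]).T+[q[0],q[1],q[3] if len(q)>3 else z])-uv).ravel()
r=least_squares(f,[487,0,0]);r4=least_squares(f,[487,0,0,0])
print("rack",r.x.round(3),"rms",np.sqrt(np.mean(r.fun**2)).round(2),"free z",r4.x.round(3))
rack=r.x
T=np.array([(-55,-5,135),(-55,5,135),(55,-5,135),(55,5,135)],float)
b=dict(red=[(373,112),(403,112),(342,455),(371,452)],green=[(544,148),(573,148),(500,484),(527,484)],yellow=[(723,126),(751,126),(665,467),(691,465)])
t=np.radians(-18)
res={}
def g(q,o,z=None):
    return (proj(cs["drain"],T@(Rz(q[2])@Rx(t)).T+[q[0],q[1],q[3] if z is None else z])-o).ravel()
for n,l in b.items():
    o=px(l,3.2,(225,115))
    r=least_squares(g,[535,-385,0],args=(o,17)); r4=least_squares(g,[535,-385,0,17],args=(o,))
    top=Rz(r.x[2])@Rx(t)@[0,0,120]+[r.x[0],r.x[1],17]
    print(n,r.x.round(3),"rms",np.sqrt(np.mean(r.fun**2)).round(2),"freez",r4.x.round(3)); res[n]=r.x
d=res["yellow"]-res["red"];print("spacing",np.hypot(*d[:2]),"dir yaw",np.degrees(np.arctan2(-d[0],d[1])))
# cross-check in side view: red x- top -y corner, c2 px
for n,l in (("red",(570,352)),("yellow",(474,268)),("green",(530,300))):
    q=res[n];P=T[0]@(Rz(q[2])@Rx(t)).T+[q[0],q[1],17];print(n,"side res",proj(cs["side"],P)-px([l],3.3,(190,190)))
P=M[[0,5]]@Rz(rack[2]).T+[*rack[:2],0];print("rack side",proj(cs["side"],P)-px([(315,210),(135,92)],3.3,(190,190)))
pickle.dump((rack,res),open("poses.pkl","wb"))
E
python3 fit.py
```

```text
rack [ 4.78867e+02 -1.35100e+00  4.70000e-02] rms 0.64 free z [ 4.79162e+02 -1.35300e+00  4.70000e-02 -1.59900e+00]
red [ 5.28092e+02 -3.90708e+02 -7.30000e-02] rms 0.23 freez [ 5.28567e+02 -3.90612e+02 -7.30000e-02  1.51410e+01]
green [ 5.38772e+02 -3.39585e+02 -7.40000e-02] rms 0.23 freez [ 5.39257e+02 -3.39279e+02 -7.40000e-02  1.52530e+01]
yellow [ 5.32424e+02 -2.86816e+02 -7.20000e-02] rms 0.12 freez [ 5.32652e+02 -2.86548e+02 -7.20000e-02  1.61160e+01]
spacing 103.98154506502665 dir yaw -2.388017765166386
red side res [[ 2.55572344 -0.44471888]]
yellow side res [[1.90591215 1.06186066]]
green side res [[2.05530585 1.28403551]]
rack side [[ 1.92412845  3.32305087]
 [-0.41127824 -0.25377122]]
```

The fits agree well: rms is below 0.7 px, the stand pitch comes out at 104 mm against 2×52, and the floor height is about 16. Before moving I'll check IK for every pose with both wrist choices.

```bash
cat > job.py <<'E'
from h import *
import pickle
rack,res=pickle.load(open("poses.pkl","rb"))
Rz=lambda a:np.array([[np.cos(a),-np.sin(a),0],[np.sin(a),np.cos(a),0],[0,0,1]])
Rx=lambda a:np.array([[1,0,0],[0,np.cos(a),-np.sin(a)],[0,np.sin(a),np.cos(a)]])
F=lambda flip:np.diag([-1,1,-1.]) if flip else np.diag([1,-1,-1.])
def pick_pose(n,h,flip):
    q=res[n];B=Rz(q[2])@Rx(np.radians(-18)); return B@[0,0,h]+[q[0],q[1],16.5],B@F(flip)
def rack_pose(x,y,z,flip):
    return Rz(rack[2])@[x,y,z]+[rack[0],rack[1],0],Rz(rack[2])@F(flip)
H=116  # TCP height above the board's lower edge
E
python3 - <<'E'
from job import *
for fl in(0,1):
    for n,y in(("yellow",23),("green",-23),("red",-69)):
        for nm,p in(("pick",pick_pose(n,H,fl)),("lift",pick_pose(n,H+160,fl)),("over",rack_pose(-6,y,300,fl)),("in",rack_pose(-6,y,131,fl))):
            q=solve_ik(*p);print(fl,n,nm,None if q is None else np.round(q,2))
    ##rod
for yaw in(-np.pi/2,np.pi/2):
  for y in(400,153):
    p=Rz(rack[2])@[0,y,118]+[rack[0],rack[1],0]; q=solve_ik(p,down(yaw+rack[2])); print("rod",yaw,y,None if q is None else np.round(q,2))
for yaw in(.24,.24-np.pi):
    q=solve_ik([448,268,20],down(yaw));print("rodpick",yaw,None if q is None else np.round(q,2))
E
```

```text
0 yellow pick [-0.72  0.56  1.17  1.83 -0.26  0.99 -1.15]
0 yellow lift [-0.87  0.29  1.17  1.66  0.04  1.3  -1.37]
0 yellow over [-1.12 -0.14  0.92  1.79  0.11  1.44 -1.75]
0 yellow in [-1.34  0.22  1.33  2.03 -0.25  1.07 -1.42]
0 green pick [-0.59  0.63  1.16  1.77 -0.34  0.99 -1.02]
0 green lift [-0.73  0.36  1.17  1.61 -0.04  1.28 -1.24]
0 green over [-1.11 -0.15  0.99  1.78  0.12  1.44 -1.66]
0 green in [-1.13  0.16  1.18  2.02 -0.17  1.06 -1.39]
0 red pick [-0.49  0.65  1.16  1.74 -0.38  0.98 -0.91]
0 red lift [-0.63  0.38  1.17  1.6  -0.07  1.25 -1.14]
0 red over [-0.87 -0.09  0.89  1.77  0.07  1.43 -1.52]
0 red in [-1.02  0.2   1.18  2.01 -0.21  1.07 -1.26]
1 yellow pick [-0.72  0.58  1.19  1.83 -0.28  0.99  2.01]
1 yellow lift [-0.87  0.29  1.17  1.66  0.04  1.3   1.77]
1 yellow over [-1.47 -0.3   1.15  1.79  0.27  1.48  1.25]
1 yellow in [-1.03  0.11  0.95  2.02 -0.1   1.06  1.58]
1 green pick [-0.58  0.61  1.13  1.77 -0.3   0.99  2.1 ]
1 green lift [-0.79  0.44  1.3   1.62 -0.14  1.28  1.98]
1 green over [-1.41 -0.32  1.17  1.79  0.29  1.48  1.33]
1 green in [-1.22  0.22  1.31  2.02 -0.25  1.07  1.82]
1 red pick [-0.47  0.63  1.13  1.74 -0.34  0.97  2.2 ]
1 red lift [-0.69  0.47  1.31  1.6  -0.18  1.26  2.09]
1 red over [-1.35 -0.3   1.21  1.77  0.28  1.48  1.44]
1 red in [-1.11  0.28  1.32  2.01 -0.31  1.08  1.97]
rod -1.5707963267948966 400 [-1.06  0.4   0.34  1.67 -0.14  1.1   2.51]
rod -1.5707963267948966 153 [ 0.53  0.32 -1.05  1.9   0.32  1.1   2.54]
rod 1.5707963267948966 400 [-1.56  0.61  1.05  1.69 -0.56  1.18 -0.31]
rod 1.5707963267948966 153 [-1.34  0.25  1.06  1.98 -0.25  1.05 -0.12]
rodpick 0.24 [-1.55  0.68  1.16  1.99 -0.75  1.   -1.34]
rodpick -2.901592653589793 [-1.27  0.44  0.76  1.98 -0.39  0.87  1.51]
```

```bash
cat >> job.py <<'E'
def do_board(n,y,fl=0):
    grip(38)
    move_pose(*pick_pose(n,H+130,fl))
    p,R=pick_pose(n,H,fl)
    servo_line(pick_pose(n,H+50,fl)[0],R,200)
    print(n,"touch" if servo_line(p,R,70,guard=12) else "free",np.round(np.array(read_tcp_pos())-p,1))
    grip(0); print("opening",read_opening(),"ff",read_finger_force())
    servo_line(pick_pose(n,H+165,fl)[0],R,120)
    print("held",read_opening(),np.round(read_wrist_force(),1))
    servo_line(*rack_pose(-8,y,300,fl),200)
    servo_line(rack_pose(-8,y,15+H+70,fl)[0],None,150)
    pause(.2)
    h=servo_line(rack_pose(-8,y,15+H-8,fl)[0],None,40,guard=12)
    print("down",h,"z above nominal",read_tcp_pos()[2]-(15+H),"F",np.round(read_wrist_force(),1))
E
python3 - <<'E'
from job import *
do_board("yellow",23); print(read_t(),np.round(read_joint_positions(),2))
d=cam("side")[0];e=cam("scene")[0]
a=cv2.resize(d[170:320,200:440],None,fx=1.65,fy=2,interpolation=2)
b=cv2.resize(e[150:300,230:430],None,fx=1.98,fy=2,interpolation=2)
cv2.imwrite("pics/p1.png",np.hstack([a,b]))
E
```

```text
yellow free [ 0.2 -0.1  0.3]
opening 8.77839930722959 ff 59.38409864902496
held 9.045094226327304 [ 0.  -0.1 -2. ]
down True z above nominal 1.354109558055825 F [-3.3  0.2 10.1]
15.5917 [-1.23  0.13  1.17  2.03 -0.14  1.06 -1.52]
```

View pics/p1.png

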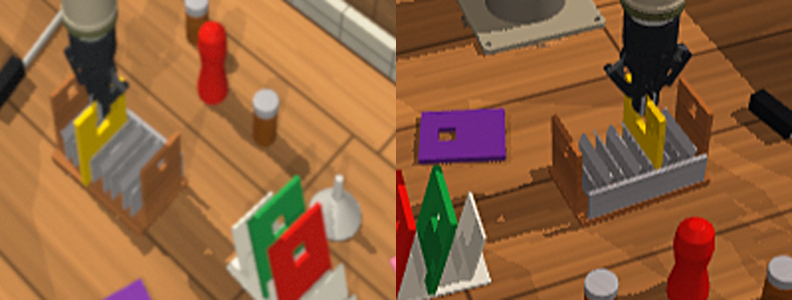

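The yellow board is down in its slot, with the TCP 1.4 mm above nominal. Next I'll push it to the back stop, release it, and do the other two.

```bash
cat >> job.py <<'E'
def seat(y,fl=0):
    z=read_tcp_pos()[2]
    servo_line(rack_pose(-8,y,z+.7,fl)[0],None,30)
    h=servo_line(rack_pose(10,y,z+.7,fl)[0],None,25,guard=14)
    q=Rz(rack[2]).T@(np.array(read_tcp_pos())-[rack[0],rack[1],0]); f=read_wrist_force()
    print("back",h,"rack xy",q.round(1),"F",np.round(f,1))
    servo_line(rack_pose(q[0],y,z-1.5,fl)[0],None,20,guard=14)
    grip(22); pause(.2); print("open",read_opening(),np.round(read_wrist_force(),1))
    servo_line(rack_pose(q[0],y,z+90,fl)[0],None,120)
    return h
E
python3 - <<'E'
from job import *
assert seat(23)
do_board("green",-23)
if abs(read_tcp_pos()[2]-15-H)<4: seat(-23)
print(read_t())
E
```

```text
back True rack xy [  0.7  23.1 132.7] F [-4.1  0.5  8.9]
open 22.227542443330993 [0.3 0.5 0.3]
green free [ 0.2 -0.1  0.3]
opening 9.135168056852434 ff 59.08296525478363
held 8.81660879590268 [ 0.1 -0.3 -1.4]
down True z above nominal 1.3239540119290325 F [-3.1  0.4  8.5]
back True rack xy [  0.9 -22.9 132.7] F [-3.8 -0.6  8. ]
open 22.06852602670574 [ 0.2  0.2 -0.2]
29.0417
```

```bash
python3 - <<'E'
from job import *
do_board("red",-69)
if abs(read_tcp_pos()[2]-15-H)<4: seat(-69)
print(read_t())
# go to view: rack then rod
move_pose((470,0,420),down(np.pi));pause(.3);im,c=cam("wrist");cv2.imwrite("pics/w_rack2.png",im)
pickle.dump(c,open("cr.pkl","wb"));print(read_t())
E
```

```text
red free [ 0.1 -0.2  0.3]
opening 8.808575654042965 ff 59.44802641868591
held 8.45576954496906 [ 0.3 -0.1 -1.5]
down True z above nominal 1.3820595131389837 F [-3.3  0.4  9.2]
back True rack xy [  0.7 -68.9 132.7] F [-4.2  0.3  7.8]
open 22.13480909976702 [-1.2 -0.1 -0.3]
40.025
42.625
```

View pics/w_rack2.png

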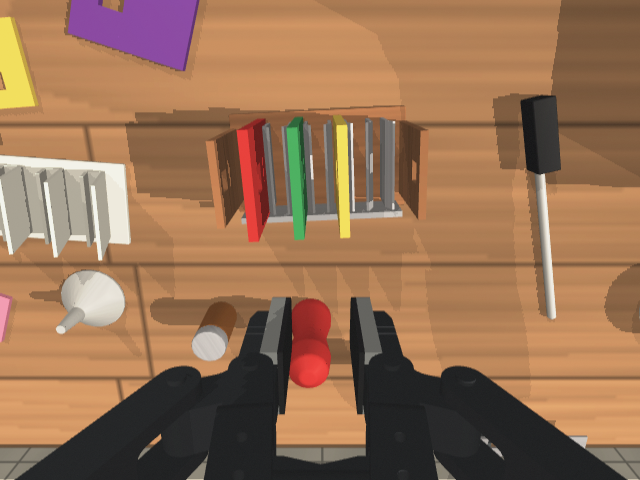

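All three boards stand upright and flush in the rack, with front ends in line at about (253,240), (299,238) and (345,236). The rod is still at (540,100) to (551,318). I'll look at it from closer.

```bash
python3 - <<'E'
from job import *
grip(60); move_pose((500,280,350),down(np.pi));pause(.3);im,c=cam("wrist");cv2.imwrite("pics/w_rod.png",im)
pickle.dump(c,open("crod.pkl","wb"));print(read_t(),np.round(read_joint_positions(),2))
E
```

```text
44.5417 [-1.2   0.2   0.74  1.45 -0.14  1.54  1.1 ]
```

View pics/w_rod.png

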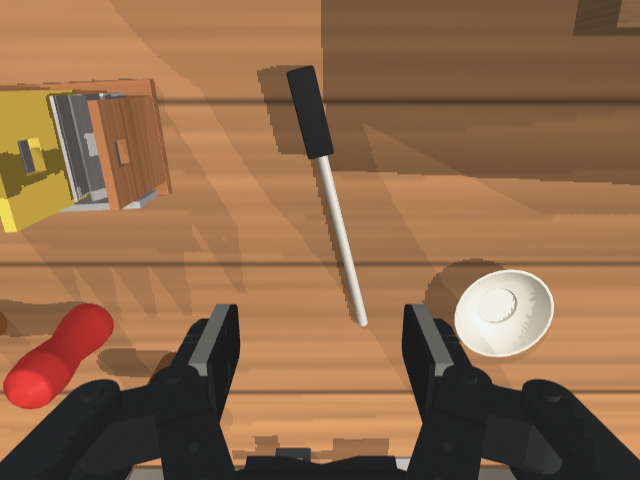

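The rod handle's top face runs from (287,72)/(313,66) to (308,158)/(333,153). The shaft leaves it at (323,157) and the tip is at (364,324).

```bash
cat > rodfit.py <<'E'
from job import *
from scipy.optimize import least_squares
def fit_rod(c,pts):
    """pts: list of (model xyz, pixel); pose x,y,yaw at z=0"""
    M=np.array([p for p,_ in pts],float);uv=np.array([u for _,u in pts],float)
    f=lambda q:(proj(c,M@Rz(q[2]).T+[q[0],q[1],0])-uv).ravel()
    r=least_squares(f,[480,280,.2]);return r
E
python3 - <<'E'
from rodfit import *
c=pickle.load(open("crod.pkl","rb"))
t=onz(c,(364,323),6);s=onz(c,(323,157),6);print(t.round(1),s.round(1),np.hypot(*(t-s)[:2]),np.arctan2(*(t-s)[1::-1]))
r=fit_rod(c,[((226,0,6),(364,324)),((-90,-14,34),(287,72)),((-90,14,34),(313,66)),((0,-14,34),(308,158)),((0,14,34),(333,153))])
print(r.x.round(3),r.fun.round(1))
np.save("rod.npy",r.x)
E
```

```text
[706.6 335.6   6. ] [494.8 283.1   6. ] 218.1740859901871 0.24287259378105183
[4.89866e+02 2.81080e+02 2.42000e-01] [-0.3  0.8 -1.4 -0.6  0.1 -1.9  0.4  1.9  1.3  0.4]
```

```bash
python3 - <<'E'
from rodfit import *
x,y,a=np.load("rod.npy")
p=np.array([x,y,0])+Rz(a)@[-45,0,0]; R=down(a-np.pi)
move_pose(p+[0,0,120],R); servo_line(p+[0,0,40],None,150)
print(servo_line(p+[0,0,13],None,60,guard=8),read_tcp_pos()[2])
z=read_tcp_pos()[2]; grip(0); print("open",read_opening(),read_finger_force(),np.round(read_tcp_pos(),1))
servo_line(p+[0,0,200],None,120); print(np.round(read_wrist_force(),1),np.round(read_moment(),2),read_opening())
q,Rr=rack_pose(0,394,200,0); Ri=down(rack[2]+np.pi/2)
move_pose(q,Ri); 
q[2]=107+z-6; servo_line(q,None,120);pause(.4)
print(np.round(read_tcp_pos(),1),q.round(1),np.round(read_joint_positions(),2),read_t())
np.save("grasp.npy",[z])
ims=[]
out={}
for n in("scene","side"):
    im,c=cam(n);out[n]=c;cv2.imwrite(f"pics/{n}_r.png",im)
pickle.dump(out,open("c2.pkl","wb"))
S=cv2.imread("pics/scene_r.png");D=cv2.imread("pics/side_r.png")
# predicted tip / shoulder
T=[rack_pose(0,394-45-226,107,0)[0],rack_pose(0,349,107,0)[0]]
for n in out: print(n,proj(out[n],T).round(1).tolist())
cv2.imwrite("pics/p2.png",np.hstack([cv2.resize(S[160:280,300:460],None,fx=2.5,fy=4,interpolation=2),cv2.resize(D[130:290,180:340],None,fx=2.5,fy=3,interpolation=2)]))
E
```

```text
False 12.862719997266503
open 27.123034580714503 59.79530096054077 [446.5 270.6  13.5]
[-1.4  0.8 -0.2] [-0.07  0.1   0.03] 27.20215250892449
[460.4 392.3 114.1] [460.4 392.2 113.9] [-1.42  0.5   0.83  1.7  -0.4   1.12 -0.43] 51.675
scene [[386.5, 202.5], [450.1, 182.8]]
side [[238.9, 211.6], [186.5, 175.9]]
```

View pics/p2.png

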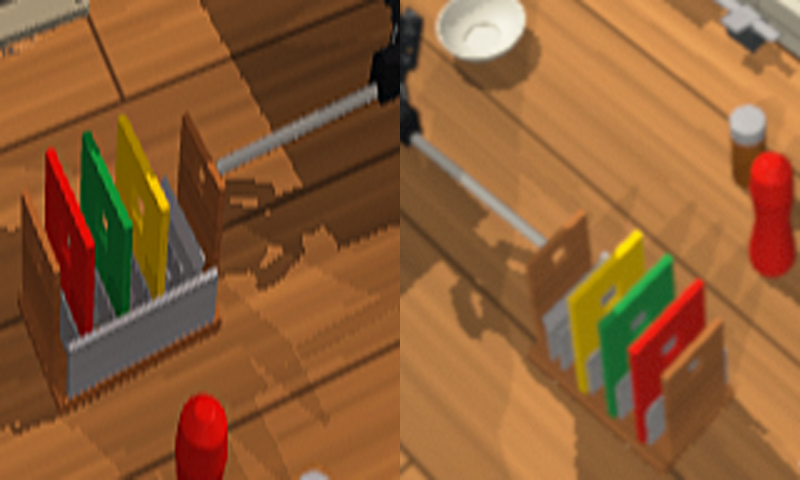

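The tip lies at scene (388,201) and side (238,211), within 1.5 px of the prediction on the window axis. Threading it now with a force guard.

```bash
python3 - <<'E'
from rodfit import *
z=114.4
for y in(370,330,290,250,205,170):
    h=servo_line(rack_pose(0,y,z,0)[0],None,60,guard=8)
    q=Rz(rack[2]).T@(np.array(read_tcp_pos())-[rack[0],rack[1],0]);print(y,h,q.round(1),np.round(read_wrist_force(),1))
    if h: break
else:
    h=servo_line(rack_pose(0,140,z,0)[0],None,25,guard=10)
    q=Rz(rack[2]).T@(np.array(read_tcp_pos())-[rack[0],rack[1],0]);print("home",h,q.round(1),np.round(read_wrist_force(),1),read_t())
E
```

```text
370 False [ -0.  370.  114.5] [ 0.2  1.2 -0.9]
330 False [-1.000e-01  3.304e+02  1.144e+02] [-0.3 -0.9 -1.1]
290 False [ -0.  290.4 114.5] [-0.8  0.6 -0.4]
250 False [ -0.  250.4 114.4] [ 0.2  1.5 -0.3]
205 False [  0.  205.4 114.4] [ 0.6  1.4 -1.2]
170 False [  0.  170.2 114.4] [-0.3  1.1 -0.8]
home True [ -0.2 151.9 114.3] [ 0.7  1.3 -0. ] 57.1833
```

```bash
python3 - <<'E'
from rodfit import *
y=151.7
h=servo_line(rack_pose(0,y,108.5,0)[0],None,15,guard=4);zz=read_tcp_pos()[2];print(h,zz)
servo_line(rack_pose(0,148,zz,0)[0],None,20,guard=6)
q=Rz(rack[2]).T@(np.array(read_tcp_pos())-[rack[0],rack[1],0]);print(q.round(1))
grip(50);pause(.5)
servo_line(np.array(read_tcp_pos())+[0,0,150],None,100);pause(.3)
print(read_t(),read_opening())
move_pose((400,350,350),down(rack[2]+np.pi/2));pause(.5)
S,_=cam("scene");D,c=cam("side")
print(proj(c,[rack_pose(0,-118,102,0)[0]]))
cv2.imwrite("pics/p3.png",np.hstack([cv2.resize(S[160:280,300:460],None,fx=2.5,fy=4,interpolation=2),cv2.resize(D[150:290,180:340],None,fx=2.5,fy=3.43,interpolation=2)]))
E
```

```text
True 109.061986522679
[-1.000e-01  1.519e+02  1.092e+02]
60.5583 49.899160477672346
[[301.60218931 255.2738559 ]]
```

View pics/p3.png

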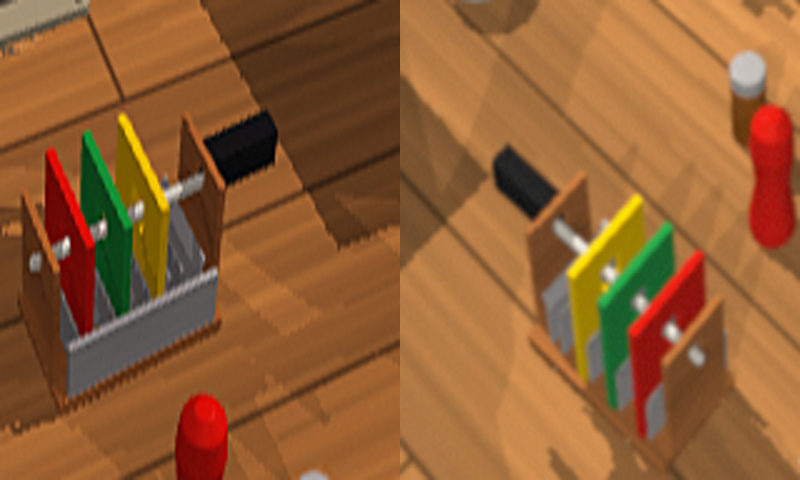

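The rod passes through both windows and all three hand slots. Its handle is against the left cheek at (205,155), and the tip stands out of the right cheek at (35,262). The boards are still upright and in line.

```bash
python3 -c "
from rig import *
print(finish_job(),read_t())"
```

```text
the job is handed in; nothing more can be done
the job is handed in; nothing more can be done
```

The job is handed in: the red, green and yellow boards (blue was absent) stand fully down against the back stop, each in its own rack slot, and the keeper rod is threaded from the left through both windows and every hand slot, handle against the left cheek and released.

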